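Screw the battery cap onto the work lamp

TASK

Close the battery well of the grey work lamp: fit the larger winged cap over the upright threaded neck, turn it backward (anticlockwise from above) until you feel it drop past the thread start (unless it drops at once), then screw it forward (clockwise) fully home and let go. Leave the smaller winged cap and the other things on the table where they are.

Things in the scene. Friction and masses are not known exactly. Their poses are not given: they have to be found in the camera images.
- cap_mid (a point): The cap to fit: grey ribbed plastic, about 90 g, lying skirt down. Skirt 68 mm across, 30 mm high, open below (60 mm bore, 26 mm deep); on its closed top a straight flat-sided wing (grip bar), total height 52 mm. This point: on the axis, half-way up (26 mm above the skirt's lower edge). x runs along the wing, y across it, z up.
- cap_wing (a point): Middle of the same cap's wing, where it is gripped: 15 mm above cap_mid, on the axis. The wing is 50 mm long (x), 14 mm thick (y), 22 mm high, so its foot (the cap's closed top) lies 11 mm below this point and its top 11 mm above.
- cap: The same cap, with its origin at the centre of the skirt's lower edge, 26 mm below cap_mid, same axes. Inside the skirt are three round studs, 4 mm in diameter, 120 degrees apart, reaching in to 24.2 mm from the axis, their centres 3 mm above the skirt's lower edge; the first lies on the x axis.
- lamp: The grey work lamp, fixed: a box 150 mm (x, centred 5 mm to +x of the origin) by 120 mm (y) by 50 mm high, lens on its -x side, black carrying bow 68 mm to +x of the origin, 91 mm above the table. Origin on the table, under the axis of the bare-metal upright neck.
- neck_top (a point): Centre of the neck's flat top, 83 mm above the table. Core 45 mm across, its last 6 mm tapering to 35 mm, which centres the studs (1.8 mm play); threads 57 mm across. cap_mid lies above this point by 18 mm with the studs resting on the threads' upper edges (24 mm on top of the stops), by 9 mm once dropped into the entry gaps, by 3 mm fully home. Greased; no spring.
- neck_ledge (a point): On the neck's axis, level with the threads' level upper edges, 7 mm below neck_top. Three equal threads 86 degrees long with entry gaps of 34 degrees between; their angle differs every time, does not follow the lamp's axes and must be felt or seen. A cap set on them turns back (anticlockwise) up to 105 degrees, to a stop, to reach the gaps and drop 9 mm; turned forward it jams on a roof-topped stop 6 mm high.
- neck_foot (a point): On the neck's axis at the lamp's top, 33 mm below neck_top. Once dropped and kept down, the cap screws forward (clockwise from above) by 80 to 105 degrees to a hard stop: first level, then the groove takes it down 6 mm evenly over the last 76 degrees. Up-and-down play in the groove 1.5 mm.
- small_cap_mid (a point): A smaller winged cap of the same grey plastic (skirt 44 mm across, 42 mm high in all, wing 36 mm long), not part of the job; point on its axis half-way up. It and the larger cap may have changed places.
- phone: A dark telephone-sized slab 150 x 72 x 9 mm on a blue mat (bystander); origin under its centre.
- plate: A white plate, 200 mm across, 20 mm high (bystander); origin under its centre.
- driver: A screwdriver lying on the table (bystander).
- jar: A closed clear jar, 56 mm across, 70 mm high (bystander); origin under its centre.
- tray: A white parts tray, 120 x 90 x 25 mm (bystander); origin under its centre.
- tweezers: Steel tweezers, 120 mm long, lying on the table (bystander); origin at their closed end.
- stick: A small memory stick, 55 x 18 x 9 mm, lying on the table (bystander); origin under its centre.
There are look-alikes about, which are no part of the job. What is shaped like the cap but turquoise is not meant. Leave any red look-alike of the lamp alone.

How it is judged:
By the outcome, as a careful person would: the job done as asked, in the order asked, and still so for the second after the job is handed in, with the robot touching nothing.
It also fails if it takes over 70 s, if anything falls off the work surface, if the arm or the gripper's body presses on something with over 40 N, if the wrist force passes 120 N, or if a joint passes its speed limit or range.

ROBOT

A 6-joint arm with a two-finger parallel gripper is mounted at the origin on the work surface. World frame = base frame: x ahead of the robot, y to its left, z up, the work surface at z = 0. Lengths are in m, angles in rad, forces in N, time in s.
With the tool pointing down it reaches from about 0.275 to 0.825 m from the base axis. Payload 4.9 kg.
Tool frame: the origin (TCP) lies midway between the tips of the shut fingers; the grasp point (between the pads) lies 19 mm behind it (bot.grip_depth is the distance from the TCP to the grasp point, in m); y points along the fingers, x is the direction in which the jaws open and shut, and the axes are right-handed (so a half turn about y gives the same grasp; the last joint's range is limited). The gripper opens to 85 mm and grips with 20 to 120 N. Pads are 22 mm wide; open, the fingers measure 114 mm over their backs; the gripper's body (76 mm by 85 mm) begins 54 mm behind the grasp point. The pads swing forward as they close: fully open they stand 13 mm farther back than shut.
Start: joints at [1.207, 0.326, -0.193, 1.052, 0, 1.437], TCP at [0.125, 0.536, 0.231] pointing down, gripper open.
Joint ranges: [-2.65, 2.65], [-0.97, 1.79], [-1.3, 1.35], [-1.93, 2.1], [-1.47, 1.37], [-3.14, 3.14]. Speed limits (rad/s): [2.57, 2.57, 3.14, 3.14, 3.14, 3.14].

INTERFACE

Orientations are given as a unit quaternion [w, x, y, z].
In Python, from cell import bot gives the robot as it stands. Calls block until the motion is done:
- bot.move_pose(position, orientation): joint-space move of the TCP to a pose.
- bot.move_linear(position, speed=0.15, rotation=None, until_force=None): straight line of the TCP; rotation=None keeps the orientation; speed is the mean speed in m/s. With until_force (N) it stops when the force on the tool has changed by that much, and returns True; else False.
- bot.goto_joints(angles): joint-space move.
- bot.set_gripper(opening, grasp_force=None): opening from 0.0 (shut) to 1.0 (fully open); grasp_force is the grip in N (None keeps the last); returns when the fingers have stopped.
- bot.wait(seconds).
- bot.solve_ik(position, orientation): joint angles nearest the present ones, or None.
- bot.camera(name): name is "scene" or "side" or "wrist"; returns the picture (384x512x3 uint8, red, green, blue); there is no depth.
- bot.calibration(name): a dict with "mtx" (3x3 intrinsics, pixels), "k1" (the pictures are not rectified: a ray, as slopes to the right and down, at radius r is drawn at 1 + k1 r^2 times it, then the intrinsics apply), "extrinsics" (4x4, takes a point from world to camera coordinates); the wrist camera has in their place "hand_eye" (4x4, takes a point from camera to tool coordinates, whose origin is the TCP and whose axes are the tool frame's). Camera axes: x right, y down, z forward; pixel columns grow to the right and rows downward; lengths in m; the calibration is good to about 2 mm. A picture is of the moment at which its call begins: read the wrist's pose just before it. calibration takes no time and is no camera call.
A pose or a line that the arm cannot do raises bot.PlanningError and nothing moves.
- bot.close_job(): hands the job in, once; it reports no verdict.
Trained networks look in the newest picture that a camera, given by its name, has taken for a name from the list of things; names that differ only in an ending like _2 or _b are one class to them, and where a whole thing is asked for, a point or a joint stands for the part that bears it (a point fixed in the world has none). Each returns a list of dicts, best first, with "confidence" (0 to 1); they miss things now and then, are a little off and sometimes report something else, mostly with a low value. They report only what shows in the picture. A call takes as long as a camera call. They do not tell look-alikes from the thing itself.
- bot.search_frame(camera, thing): "bbox" ([left, top, width, height] in pixels, round what is visible of it).
Readings, each from a call of its own:
- bot.read_clock(): time.
- bot.read_joint_positions(): joint angles.
- bot.read_joint_vel(): joint speeds.
- bot.read_joint_efforts(): joint torques, N m.
- bot.read_position(): TCP position.
- bot.read_tool_rot(): TCP orientation.
- bot.read_ft_force(): force on the tool from outside, world axes, zero at the start.
- bot.read_moment(): the same for the moment, N m.
- bot.read_gripper_width(): opening from 0.0 (shut) to 1.0 (fully open).
Only numpy, scipy, OpenCV 4.12 (cv2) and the standard library are available. Lean on these libraries where they do the work, as an engineer would, in place of code of your own. Each camera call takes 0.05 s, during which the arm holds its last target. There are 200 camera calls.

## Working session

There is one attempt and no reset: what is moved stays moved. The work goes in short steps, each a Python script; the robot and the scene stay as the last script left them, time stands still between calls to the robot, and variables do not carry over. Pictures are saved under pics/ and viewed, about 8 in all and at most 12, crops included, and the job is handed in when it is done.

```bash
mkdir -p pics; ls; cat > h.py <<'E'
import numpy as np, cv2
from cell import bot
from scipy.spatial.transform import Rotation as R
def rot(q): return R.from_quat([q[1],q[2],q[3],q[0]]).as_matrix()
def cam(name):
    c=bot.calibration(name); K=np.array(c["mtx"]); k1=c["k1"]
    if name=="wrist":
        T=np.eye(4);T[:3,:3]=rot(bot.read_tool_rot());T[:3,3]=bot.read_position()
        E=np.linalg.inv(T@np.array(c["hand_eye"]))
    else: E=np.array(c["extrinsics"])
    return K,np.array([k1,0,0,0,0.]),E
def ray(C,uv):
    K,d,E=C
    p=cv2.undistortPoints(np.array([[uv]],float),K,d)[0,0]
    Rm=E[:3,:3]; return -Rm.T@E[:3,3], (lambda v:v/np.linalg.norm(v))(Rm.T@np.array([p[0],p[1],1]))
def atz(C,uv,z):
    o,v=ray(C,uv); return o+v*(z-o[2])/v[2]
def proj(C,P):
    K,d,E=C
    return cv2.projectPoints(np.atleast_2d(np.array(P,float)),cv2.Rodrigues(E[:3,:3])[0],E[:3,3],K,d)[0][:,0]
def tri(rs):
    A=sum(np.eye(3)-np.outer(v,v) for o,v in rs); b=sum((np.eye(3)-np.outer(v,v))@o for o,v in rs)
    x=np.linalg.solve(A,b); return x,[np.linalg.norm((np.eye(3)-np.outer(v,v))@(x-o)) for o,v in rs]
def save(n,im): cv2.imwrite(f"pics/{n}.png",cv2.cvtColor(im,cv2.COLOR_RGB2BGR))
def qdown(yaw): # tool x axis at yaw in world, y... tool pointing down
    q=(R.from_euler('z',yaw)*R.from_euler('x',np.pi)).as_quat(); return [q[3],q[0],q[1],q[2]]
E
python3 - <<'E'
from h import *
print(bot.read_clock(), bot.read_tool_rot(), rot(bot.read_tool_rot()).round(3).tolist())
for n in ["scene","side","wrist"]:
    im=bot.camera(n); save(n+"0",im); C=cam(n); print(n,(-C[2][:3,:3].T@C[2][:3,3]).round(3),C[0][0,0],C[1][0])
    for t in ["cap","cap_mid","cap_wing","lamp","neck_top","small_cap_mid"]:
        print(t,[([round(x) for x in d["bbox"]],round(d["confidence"],2)) for d in bot.search_frame(n,t)])
a=[cv2.imread(f"pics/{n}0.png") for n in("scene","side")]
cv2.imwrite("pics/a.png",cv2.resize(np.hstack(a),(800,300),interpolation=cv2.INTER_AREA))
E
```

```text
pics
0.0 [-0.55370944  0.55435113  0.43883943 -0.4399098 ] [[0.228, -0.001, -0.974], [0.974, -0.002, 0.228], [-0.002, -1.0, 0.0]]
scene [1.248 1.051 1.028] 487.7763644977938 -0.11480391592141853
cap [([226, 146, 21, 20], 0.72), ([254, 162, 21, 18], 0.56)]
cap_mid [([257, 164, 20, 17], 0.81), ([227, 148, 19, 22], 0.6)]
cap_wing [([257, 163, 18, 20], 0.74), ([224, 153, 20, 16], 0.61)]
lamp [([224, 182, 52, 45], 0.9), ([286, 170, 60, 45], 0.61)]
neck_top [([220, 181, 58, 44], 0.92), ([286, 168, 58, 45], 0.92)]
small_cap_mid [([197, 248, 52, 34], 0.16)]
side [-0.034 -0.522  0.998] 454.4886604727922 -0.1105922063116625
cap [([274, 250, 28, 33], 0.94), ([226, 233, 27, 30], 0.81)]
cap_mid [([277, 248, 24, 35], 0.76), ([226, 233, 32, 34], 0.57)]
cap_wing [([276, 249, 24, 35], 0.62), ([224, 236, 30, 27], 0.62), ([91, 133, 68, 51], 0.34)]
lamp [([137, 189, 66, 68], 0.85), ([212, 154, 64, 67], 0.82)]
neck_top [([210, 158, 66, 65], 0.88), ([333, 230, 20, 18], 0.69), ([135, 189, 72, 68], 0.63)]
small_cap_mid []
wrist [0.054 0.552 0.374] 329.087846320632 0.02953314497446317
cap []
cap_mid []
cap_wing []
lamp []
neck_top []
small_cap_mid []
```

View pics/scene0.png

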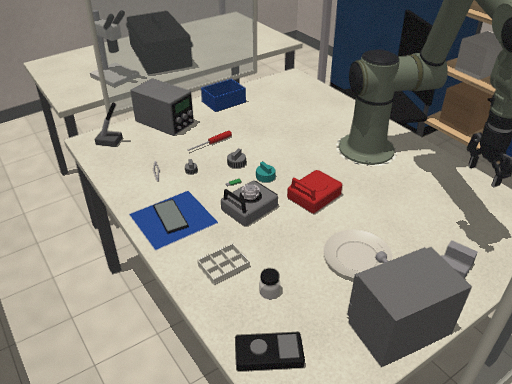

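View pics/side0.png

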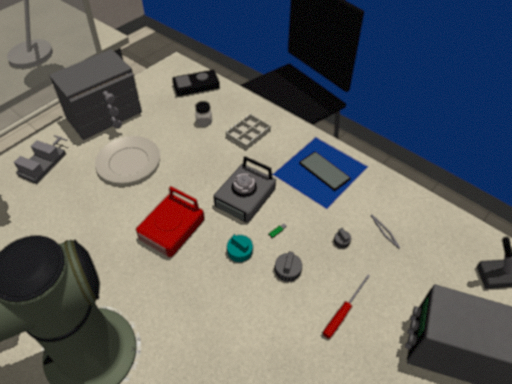

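The scene picture shows the grey cap at about (236,158), the turquoise cap at (265,172), the small cap at (191,167), and the grey lamp with its neck at about (251,190). In the side picture the cap is at (288,266), the small cap at (343,237) and the neck at (244,183).

```bash
cat >> h.py <<'E'
def qdown(yaw): # tool x (jaw) at yaw, tool y down
    c,s=np.cos(yaw),np.sin(yaw)
    q=R.from_matrix(np.array([[c,0,-s],[s,0,c],[0,-1,0]])).as_quat(); return [q[3],q[0],q[1],q[2]]
E
python3 - <<'E'
from h import *
S,D=cam("scene"),cam("side")
for n,a,b in [("cap",(236.5,158),(288,266)),("neck",(251,190),(244,183)),("small",(191,167),(343,237)),("turq",(265,172),(239,247))]:
    print(n,[np.round(x,3) for x in tri([ray(S,a),ray(D,b)])])
print(cam("wrist")[2].round(2), np.array(bot.calibration("wrist")["hand_eye"]).round(3))
for y in np.arange(-3,3.2,.5):
  print(y,[(np.round(j,2).tolist()) if (j:=bot.solve_ik(p,qdown(y))) is not None else None for p in ([.42,-.17,.3],)])
E
```

```text
cap [array([ 0.465, -0.202,  0.018]), array([0., 0.])]
neck [array([0.564, 0.036, 0.067]), array([0.002, 0.002])]
small [array([ 0.629, -0.254,  0.015]), array([0.002, 0.002])]
turq [array([ 0.428, -0.073,  0.016]), array([0.001, 0.001])]
[[ 0.23  0.97  0.   -0.55]
 [ 0.93 -0.22  0.29 -0.04]
 [ 0.28 -0.07 -0.96  0.38]
 [ 0.    0.    0.    1.  ]] [[ 1.     0.     0.    -0.001]
 [-0.    -0.287  0.958 -0.142]
 [ 0.    -0.958 -0.287  0.073]
 [ 0.     0.     0.     1.   ]]
-3.0 [[-0.55, 0.1, -0.3, 1.17, 0.0, -2.26]]
-2.5 [[-0.55, 0.1, -0.3, 1.17, 0.0, -2.76]]
-2.0 [[-0.55, 0.1, -0.3, 1.17, 0.0, 3.02]]
-1.5 [[-0.55, 0.1, -0.3, 1.17, 0.0, 2.52]]
-1.0 [[-0.55, 0.1, -0.3, 1.17, 0.0, 2.02]]
-0.5 [[-0.55, 0.1, -0.3, 1.17, 0.0, 1.52]]
0.0 [[-0.55, 0.1, -0.3, 1.17, 0.0, 1.02]]
0.5 [[-0.55, 0.1, -0.3, 1.17, 0.0, 0.52]]
1.0 [[-0.55, 0.1, -0.3, 1.17, 0.0, 0.02]]
1.5 [[-0.55, 0.1, -0.3, 1.17, 0.0, -0.48]]
2.0 [[-0.55, 0.1, -0.3, 1.17, 0.0, -0.98]]
2.5 [[-0.55, 0.1, -0.3, 1.17, 0.0, -1.48]]
3.0 [[-0.55, 0.1, -0.3, 1.17, 0.0, -1.98]]
```

```bash
python3 - <<'E'
from h import *
bot.move_pose([.45,.036,.25],qdown(-1.2))   # camera clearance pose via lamp
for i,(p) in enumerate([([.564,.036,.25]),([.535,.036,.25])]):
    if i==0: bot.move_pose(p,qdown(-1.2))
    else: bot.move_linear(p)
    C=cam("wrist"); im=bot.camera("wrist"); save(f"neck{i}",im); np.savez(f"neck{i}",K=C[0],d=C[1],E=C[2])
    print([([round(x) for x in d["bbox"]],round(d["confidence"],2)) for d in bot.search_frame("wrist","neck_top")], proj(C,[.564,.036,.083]))
for i,(p) in enumerate([([.465,-.202,.2]),([.495,-.202,.2])]):
    if i==0: bot.move_pose(p,qdown(-1.2))
    else: bot.move_linear(p)
    C=cam("wrist"); im=bot.camera("wrist"); save(f"cap{i}",im); np.savez(f"cap{i}",K=C[0],d=C[1],E=C[2])
    print([([round(x) for x in d["bbox"]],round(d["confidence"],2)) for d in bot.search_frame("wrist","cap_wing")], proj(C,[.465,-.202,.041]))
print(bot.read_clock(),bot.read_joint_positions())
E
python3 -c "
import cv2,numpy as np
a=[cv2.imread(f'pics/{n}.png') for n in('neck0','neck1','cap0','cap1')]
cv2.imwrite('pics/b.png',cv2.resize(np.vstack([np.hstack(a[:2]),np.hstack(a[2:])]),(800,600),interpolation=cv2.INTER_AREA))"
```

```text
[([192, 73, 133, 159], 0.85), ([81, 222, 121, 135], 0.71)] [[255.87928961 171.59250311]]
[([89, 200, 118, 137], 0.89), ([197, 46, 142, 162], 0.85), ([458, 1, 48, 21], 0.56)] [[266.48671754 142.85339903]]
[([218, 134, 72, 70], 0.77), ([77, 120, 84, 72], 0.74)] [[255.21766382 174.25909418]]
[([72, 149, 79, 69], 0.91), ([212, 162, 70, 68], 0.55), ([159, 59, 41, 61], 0.25)] [[244.3201369  202.43195122]]
5.8 [-5.24618933e-01  3.20833584e-01 -2.84380028e-01  9.66629408e-01
 -1.47602195e-04  2.24510277e+00]
```

View pics/b.png

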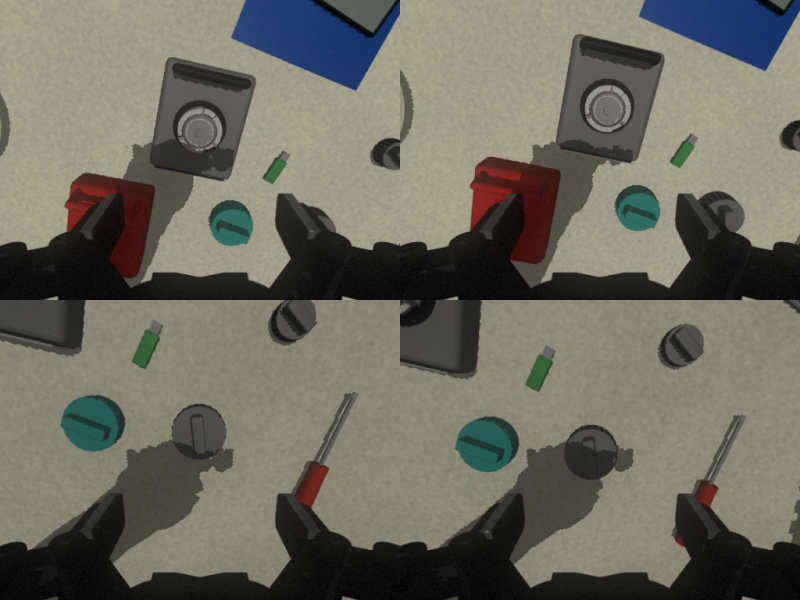

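The montage shows the neck at (255,168) in view 1 and (265,138) in view 2 (full pixels). The grey larger cap is at (254,172), its wing nearly along the image's vertical. I enlarge both for axis, wing and thread angles.

```bash
python3 - <<'E'
import cv2,numpy as np
def c(n,u,v,h):
    im=cv2.imread(f'pics/{n}.png')[v-h:v+h,u-h:u+h]; return cv2.convertScaleAbs(cv2.resize(im,(400,300) if 0 else (400,400),interpolation=cv2.INTER_CUBIC),alpha=1.6)
# crop origin: u0=u-h; scale 400/(2h)
a=np.vstack([np.hstack([c('neck0',255,168,40),c('cap0',254,172,40)])])
cv2.imwrite('pics/c.png',a)
b=np.hstack([c('neck1',265,138,40),c('cap1',245,200,40)]); cv2.imwrite('pics/d.png',b)
E
```

```text
(no output)
```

View pics/c.png

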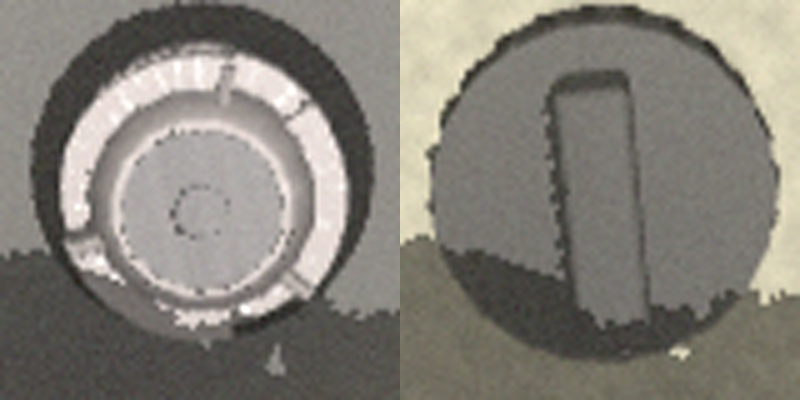

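View pics/d.png

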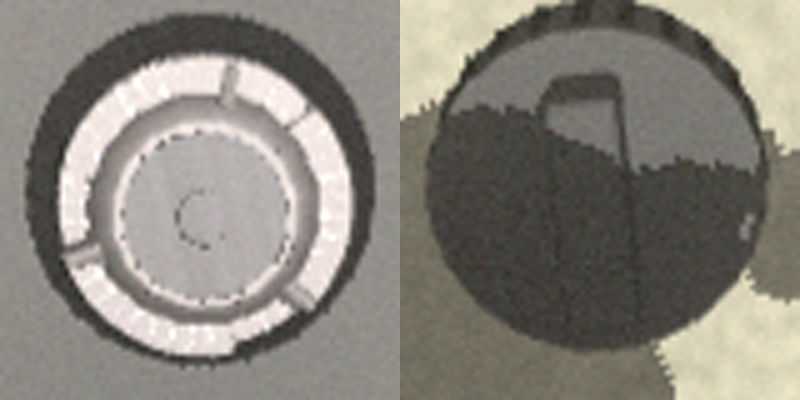

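```bash
python3 - <<'E'
from h import *
L=lambda n:(lambda z:(z['K'],z['d'],z['E']))(np.load(n+'.npz'))
n0,n1,c0,c1=[L(n) for n in('neck0','neck1','cap0','cap1')]
f=lambda x,y,u,v,o=0:(u-40+(x-o)/5,v-40+y/5)
N0=lambda x,y:f(x,y,255,168); N1=lambda x,y:f(x,y,265,138)
a,b=N0(201,211),N1(207,215)
print("neck tri",tri([ray(n0,a),ray(n1,b)]),atz(n0,a,.083),atz(n1,b,.083))
C0=lambda x,y:f(x,y,254,172,400); C1=lambda x,y:f(x,y,245,200,400)
a2,b2=C0(605,190),C1(597.5,189)
print("captop tri",tri([ray(c0,a2),ray(c1,b2)]),atz(c0,a2,.03),atz(c1,b2,.03))
p,q=atz(c0,C0(594.5,100),.052),atz(c0,C0(612.5,320),.052)
print("wing",np.degrees(np.arctan2(*(q-p)[1::-1])),np.linalg.norm(q-p),(p+q)/2)
ctr=atz(n1,b,.083)
for s in [(230,85),(85,255),(300,295),(303,115),(235,345)]:
    d=atz(n1,N1(*s),.079)-ctr; print(s,np.degrees(np.arctan2(d[1],d[0])).round(1),np.linalg.norm(d[:2]).round(4))
# lamp neck circle check
S,D=cam("scene"),cam("side")
print("neck proj scene/side",proj(S,ctr),proj(D,ctr))
E
```

```text
neck tri (array([0.56622589, 0.03736386, 0.0884732 ]), [np.float64(0.00019460859258116472), np.float64(0.0001946085925811489)]) [0.56503873 0.03710615 0.083     ] [0.56558449 0.03672277 0.083     ]
captop tri (array([ 0.46721791, -0.20099875,  0.03384375]), [np.float64(9.485109169826647e-05), np.float64(9.485109169826598e-05)]) [ 0.46639351 -0.20121695  0.03      ] [ 0.46601999 -0.20141764  0.03      ]
wing -154.1884461875058 0.04112414189153062 [ 0.4671782  -0.20069554  0.052     ]
(230, 85) 11.2 0.0239
(85, 255) 130.8 0.0246
(300, 295) -109.9 0.0242
(303, 115) -23.5 0.0254
(235, 345) -146.0 0.0265
neck proj scene/side [[250.34494208 186.26704499]] [[243.38512415 178.65449201]]
```

```bash
python3 - <<'E'
from h import *
y=np.radians(115.8); c=[.4667,-.2011]
bot.set_gripper(.6)
bot.move_pose([*c,.12],qdown(y))
hit=bot.move_linear([*c,.0335],speed=.06,until_force=6)
print(hit,bot.read_position(),bot.read_ft_force())
bot.set_gripper(0.0,grasp_force=80)
print("w",bot.read_gripper_width(),bot.read_ft_force())
bot.move_linear([*c,.2],speed=.15)
print("w",bot.read_gripper_width(),bot.read_ft_force(),bot.read_position())
C=cam("wrist"); save("held",bot.camera("wrist"))
n=[.5655,.0369]
bot.move_pose([*n,.2],qdown(np.radians(140.7)))
save("scene1",bot.camera("scene"))
print(bot.read_clock(),bot.read_joint_positions())
a=cv2.imread("pics/held.png"); b=cv2.imread("pics/scene1.png")[110:270,150:363]
cv2.imwrite("pics/e.png",np.hstack([cv2.resize(a,(400,300)),cv2.resize(b,(400,300))]))
E
```

```text
False [ 0.46698608 -0.20126017  0.03384447] [0.47067072 0.38438883 0.63447969]
w 0.14403236506721812 [-0.08488956  1.34577233  5.55151835]
w 0.1419948482055458 [-0.0501928   0.55914599 -0.79566016] [ 0.46611341 -0.200754    0.19907174]
13.3583 [-6.71257704e-02  3.78879747e-01 -1.98717344e-01  9.93702062e-01
 -5.83857168e-04 -9.50023678e-01]
```

View pics/e.png

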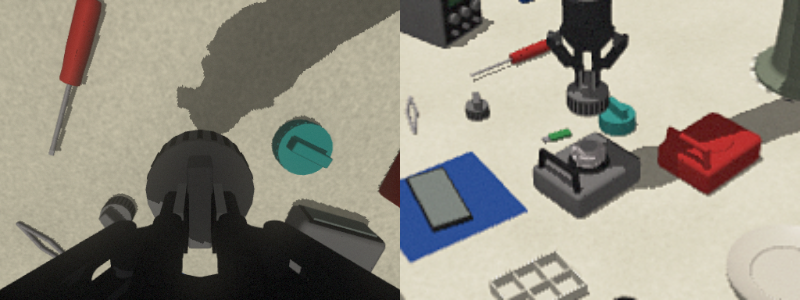

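The cap is held upright by its wing (gripper 0.14 ≈ 12 mm), and everything else is where it was. Next I lower it onto the neck.

```bash
python3 - <<'E'
from h import *
n=[.5655,.0369]
print(bot.read_position())
bot.move_linear([*n,.125],speed=.1)
f0=bot.read_ft_force()
hit=bot.move_linear([*n,.0985],speed=.03,until_force=8)
print(hit,bot.read_position(),f0,bot.read_ft_force(),bot.read_moment(),bot.read_gripper_width(),bot.read_clock())
E
```

```text
[0.56522619 0.03559014 0.19981793]
True [0.56557924 0.03737515 0.09972533] [-0.73710889  0.06009448 -1.09593601] [-1.21608219  0.42574393  5.3448776 ] [ 0.02019721  0.15679212 -0.02937091] 0.1448458068166255 15.0667
```

It came down to TCP 0.0997, which puts cap_mid at about 0.092. That is the "dropped" level; resting on the threads would give about 0.108. So it dropped at once. Next I screw forward with light down-pressure.

```bash
cat > screw.py <<'E'
from h import *
import sys
def screw(yaw,z,n=[.5655,.0369],f0=-1.1,steps=18,step=6,mstop=.45):
    for i in range(steps):
        yaw-=step
        bot.move_linear([*n,z],speed=.05,rotation=qdown(np.radians(yaw)))
        f=np.array(bot.read_ft_force()); m=np.array(bot.read_moment()); p=bot.read_position()
        F=f[2]-f0
        Rm=rot(bot.read_tool_rot()); ya=np.degrees(np.arctan2(Rm[1,0],Rm[0,0]))
        print(i,yaw,round(ya,1),"z",round(z,4),round(p[2],4),"f",f.round(1),"m",m.round(2),round(bot.read_clock(),1),flush=True)
        if abs(m[2])>mstop or F>25 or np.hypot(f[0],f[1])>20: break
        z=max(z+np.clip(.0001*(F-6),-.0009,.0006),p[2]-.004)
    print("END",yaw,z,"w",bot.read_gripper_width())
E
python3 -c "
from screw import *
screw(140.7,.0985,steps=4)"
```

```text
0 134.7 134.7 z 0.0985 0.0996 f [-0.2  1.4  6.4] m [ 0.3   0.09 -0.06] 15.3
1 128.7 128.7 z 0.0987 0.0997 f [-0.4  0.9  5.9] m [ 0.34  0.06 -0.09] 15.6
2 122.69999999999999 122.7 z 0.0988 0.0997 f [0.5 1.3 6.5] m [ 0.27  0.04 -0.05] 15.8
3 116.69999999999999 116.9 z 0.0989 0.0993 f [1.5 1.4 3.9] m [ 0.27 -0.   -0.1 ] 16.1
END 116.69999999999999 0.09881699811174978 w 0.14163594476525007
```

```bash
python3 -c "
from screw import *
screw(116.7,.0984,steps=17)"
```

```text
0 110.7 110.8 z 0.0984 0.0988 f [0.6 1.5 5. ] m [ 0.32 -0.11 -0.04] 16.4
1 104.7 104.9 z 0.0984 0.0984 f [-0.1  1.4  2.3] m [ 0.32 -0.13 -0.04] 16.6
2 98.7 98.9 z 0.0981 0.098 f [0.7 0.8 2.1] m [ 0.28 -0.2  -0.06] 16.9
3 92.7 93.0 z 0.0979 0.0976 f [1.7 2.1 0.7] m [ 0.28 -0.34 -0.02] 17.1
4 86.7 87.0 z 0.0975 0.0972 f [ 1.3  1.3 -1.1] m [ 0.28 -0.38 -0.02] 17.4
5 80.7 81.0 z 0.0969 0.0967 f [ 0.7  1.1 -0.9] m [ 0.19 -0.18 -0.01] 17.6
6 74.7 75.0 z 0.0963 0.0962 f [0.4 0.8 0.1] m [ 0.19 -0.11 -0.  ] 17.9
7 68.7 69.0 z 0.0958 0.0958 f [ 0.3  0.5 -0.6] m [ 0.12 -0.05  0.01] 18.2
8 62.7 63.0 z 0.0952 0.0953 f [ 0.6  0.8 -0.4] m [ 0.14 -0.05  0.05] 18.4
9 56.7 57.0 z 0.0947 0.0948 f [-0.2  0.  -0.5] m [ 0.19 -0.07 -0.04] 18.7
10 50.7 51.0 z 0.0942 0.0943 f [0.5 0.5 1. ] m [ 0.2  -0.01 -0.02] 18.9
11 44.7 45.1 z 0.0938 0.094 f [ 2.8  1.9 -1.2] m [ 0.47 -0.69  0.88] 19.2
END 44.7 0.09378483776438527 w 0.13804214767555217
```

```bash
python3 - <<'E'
from screw import *
bot.set_gripper(0.0,grasp_force=110)
screw(44.7,.0928,steps=2,step=3,mstop=2.0)
E
```

```text
0 41.7 42.0 z 0.0928 0.0939 f [2.7 1.5 6.1] m [ 0.5  -0.44  1.91] 19.7
1 38.7 39.1 z 0.0929 0.0939 f [2.7 1.9 6.3] m [ 0.4  -0.45  2.76] 19.9
END 38.7 0.09291754349962902 w 0.1362480820902443
```

```bash
python3 - <<'E'
from h import *
n=[.5655,.0369]
bot.move_linear([*n,.0939],speed=.05,rotation=qdown(np.radians(44.5)))
print(bot.read_moment(),bot.read_ft_force())
bot.set_gripper(.6)
bot.move_linear([*n,.25],speed=.12)
bot.move_linear([.535,.036,.27],rotation=qdown(-1.2+np.pi),speed=.15)
print(bot.read_position(),bot.read_ft_force(),bot.read_clock())
C=cam("wrist"); save("fin",bot.camera("wrist"));save("scene2",bot.camera("scene"));save("side2",bot.camera("side"))
print(proj(C,[[*n,.089],[*n,.108]]), proj(cam("side"),[*n,.108]))
a=cv2.imread("pics/fin.png"); b=cv2.imread("pics/scene2.png")[140:240,183:317]; d=cv2.imread("pics/side2.png")[130:230,177:311]
cv2.imwrite("pics/g.png",np.hstack([cv2.resize(a,(400,300)),cv2.resize(np.hstack([b,d]),(400,300)) if 0 else cv2.resize(b,(400,300))]))
cv2.imwrite("pics/g.png",np.vstack([cv2.imread("pics/g.png"),np.hstack([cv2.resize(d,(400,300)),cv2.resize(cv2.imread("pics/side2.png"),(400,300))])]))
E
```

```text
[ 0.63832145 -1.00180633  1.03662507] [ 2.81022386  1.65066346 -0.13766611]
[0.53496342 0.03600047 0.26976085] [-0.18513809  0.81036716  0.26393856] 23.4
[[246.06300052 196.44749551]
 [245.53011355 202.33239881]] [[243.19191625 172.36669725]]
```

View pics/g.png

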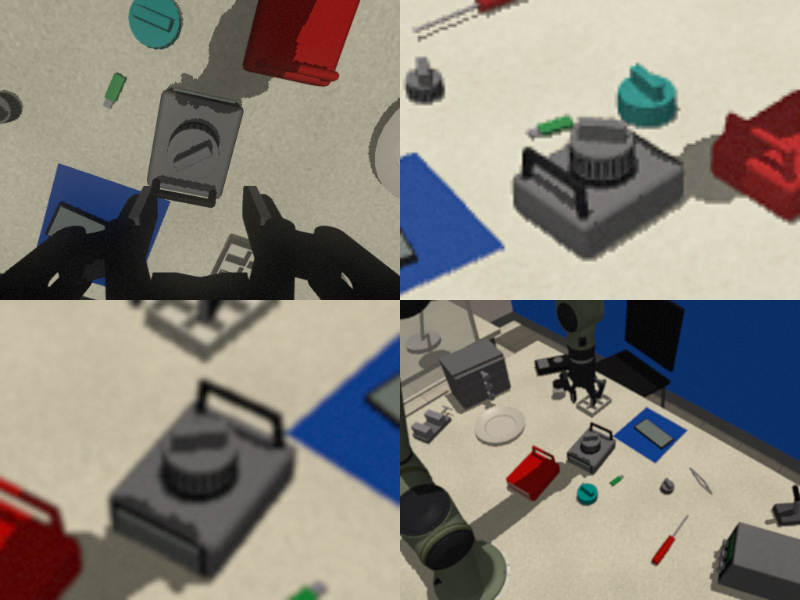

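The cap sits level on the neck, centred in the wrist view at about (248,186) in full pixels. The gripper is clear, and the small cap and the other things are where they were.

```bash
python3 -c "
from cell import bot
bot.wait(.5); bot.close_job(); print(bot.read_clock())"
```

```text
the job is handed in; nothing more can be done
the job is handed in; nothing more can be done
```

The larger grey cap is screwed fully home on the lamp's neck and released, and the job was handed in at about 24 s.

- **Fitting:** I read the gap angles from the wrist picture and set the cap down in line with them. It dropped at once, so it needed no backward turn. The tool stopped at 0.0997 m, the dropped level; resting on the threads would have been about 0.108 m.
- **Screwing:** I turned it clockwise about 93–96° with a light downward press, and it came down 5.8 mm (expected 6 mm). At the hard stop, the turning moment rose to 2.8 N m with no further drop.
- **Last checks:** After letting go, the pictures showed the cap level on the neck, the gripper clear of it, and the small cap and other things where they had been.
- **Small disagreement:** Two-view measurements put the neck top at 88 mm (text: 83 mm) and the cap's closed top at 34 mm (text: 30 mm). I worked from the text's heights, and the contact heights agreed with those.

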